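# Tap the porcelain vase back to the middle of its stand

## Robot

A 7-joint arm with a two-finger parallel gripper is mounted at the origin on the work surface. World frame = base frame: x ahead of the robot, y to its left, z up, the work surface at z = 0. Lengths are in m, angles in rad, forces in N, time in s.
With the tool pointing down it reaches from about 0.425 to 0.925 m from the base axis. Payload 6.8 kg.
Tool frame: the origin (TCP) lies at the centre of the arm's flange, where the gripper is bolted on; the fingertips stand 182 mm ahead of it and the grasp point (between the pads) lies 163 mm ahead of it; z points along the fingers, x is the direction in which the jaws open and shut, and the axes are right-handed (so a half turn about z gives the same grasp; the last joint's range is limited). The gripper opens to 88 mm and grips with 3 to 60 N. Pads are 20 mm wide; open, the fingers measure 115 mm over their backs; the gripper's body (75 mm by 178 mm) begins 61 mm behind the grasp point.
Start: joints at [-1.408, 0.477, 0.022, 1.555, -0.011, 1.109, -0.083], TCP at [0.181, 0.65, 0.405] pointing down, gripper open.
Joint ranges: [-2.96, 2.96], [-0.34, 2.1], [-1.41, 1.46], [0.24, 2.44], [-1.37, 4.51], [0.17, 1.92], [-2.96, 2.96]. Speed limits (rad/s): [2.39, 2.39, 3.14, 3.14, 3.14, 3.14, 3.14].

## Interface

Orientations are given as [roll, pitch, yaw] about the fixed x, y, z axes, in that order (R = Rz(yaw) Ry(pitch) Rx(roll)).
In Python, from rig import arm, eoat, kin, cams, order gives the robot as it stands. Calls block until the motion is done:
- arm.movep(position, orientation): joint-space move of the TCP to a pose.
- arm.movel(position, frame=None, max_speed=0.15, force_limit=None): straight line of the TCP; frame=None keeps the orientation; max_speed is the mean speed in m/s. With force_limit (N) it stops when the force on the tool has changed by that much, and returns True; else False.
- arm.goto_joints(angles): joint-space move.
- eoat.command_gripper(opening, grasp_force=None): finger opening in m; grasp_force is the grip in N (None keeps the last); returns when the fingers have stopped.
- arm.wait(seconds).
- kin.solve_ik(position, orientation): joint angles nearest the present ones, or None.
- arm.get_state(): the state.
- cams.capture(name): name is "side" or "top" or "wrist"; returns the picture (384x512x3 uint8, red, green, blue); there is no depth.
- cams.camera_params(name): a dict with "fx", "fy", "cx", "cy" (pixels), "k1" (the pictures are not rectified: a ray, as slopes to the right and down, at radius r is drawn at 1 + k1 r^2 times it, then the intrinsics apply), "xyz" and "rotation" of the camera in the world. Camera axes: x right, y down, z forward; pixel columns grow to the right and rows downward; lengths in m; the calibration is good to about 2 mm. A picture is of the moment at which its call begins: read the wrist's pose just before it. camera_params takes no time and is no camera call; for the wrist camera it gives the pose at the moment of the call.
A pose or a line that the arm cannot do raises arm.MotionError and nothing moves.
- order.job_done(): hands the job in, once; it reports no verdict.
The state is a dict: "clock": time; "qpos": joint angles; "qvel": joint speeds; "joint_efforts": joint torques, N m; "tcp_pos": TCP position; "ee_rot": TCP orientation; "contact_force": force on the tool from outside, world axes, zero at the start; "torque": the same for the moment, N m; "width": finger opening in m.
Only numpy, scipy, OpenCV 4.12 (cv2) and the standard library are available. Lean on these libraries where they do the work, as an engineer would, in place of code of your own. Each camera call takes 0.05 s, during which the arm holds its last target. There are 200 camera calls.

## Task

The little round-bellied porcelain vase on the windowsill has slid to one side of its small round wooden stand. Without gripping or lifting it, nudge it with light finger taps until it stands upright and centred on the stand, then take your hand away. Be gentle: do not tip the vase or knock it off, leave the stand where it is, and do not disturb the tools and odds and ends lying around it.

Things in the scene. Friction and masses are not known exactly. Their poses are not given: they have to be found in the camera images.
- vase: white glazed porcelain vase, about 0.1 kg, round in plan, 76 mm high: foot ring 32 mm across, ball-shaped belly, narrow neck 17 mm across from 58 mm up, lip 23 mm across with a dark mouth. Stands loose on the stand, at the start 14 to 20 mm off its centre in any direction. Origin: centre of the foot's underside; z axis up along the vase
- vase_belly (a point): centre of the vase's ball-shaped belly, 54 mm across, 31 mm above the foot, where it is widest. Glaze on waxed wood is slippery: pushed slowly at the belly the vase slides (under 1 N) and stops when the push stops; pushed at the neck it rocks and may tip
- stand: dark turned walnut stand, a flat-topped round disc 72 mm across and 24 mm high, about 0.09 kg, loose on the concrete sill (level, height 0). Origin: centre of its underside; z axis up. No ring or recess on top. Nothing else stands within 85 mm of its centre
- dowel_a: pine dowel, a plain rod 12 mm thick and 140 mm long lying on the sill; bystander. Origin: underside, mid-length; x axis along the rod
- dowel_b: second pine dowel, same as the first; bystander
- clamp: white plastic spring clip clamp lying flat, 115 mm long (x axis), 80 mm wide, 22 mm high; bystander. Origin: underside below its pivot
- level: chrome torpedo spirit level with green vials, 220 mm long (x axis), 24 mm wide, 41 mm high; bystander. Origin: centre of its underside
- tumbler: glass tumbler of silver screws, 70 mm across the rim, 85 mm high; bystander. Origin: centre of its underside
- hinge: grey aluminium hinge with a half-raised hinged cover plate, 70 mm long (y axis), 37 mm wide, up to 45 mm high; bystander. Origin: underside, below the knuckle
- screwdriver: screwdriver lying on the sill, 180 mm long (x axis), at most 35 mm high; bystander. Origin: underside, near mid-length
There are look-alikes about, which are no part of the job. What is shaped like the vase but purple is not meant.

How it is judged:
By the outcome, as a careful person would: the job done as asked, in the order asked, and still so for the second after the job is handed in, with the robot touching nothing.
It also fails if it takes over 45 s, if anything falls off the work surface, if the arm or the gripper's body presses on something with over 40 N, if the wrist force passes 120 N, or if a joint passes its speed limit or range.

## Working session

There is one attempt and no reset: what is moved stays moved. The work goes in short steps, each a Python script; the robot and the scene stay as the last script left them, time stands still between calls to the robot, and variables do not carry over. Pictures are saved under pics/ and viewed, about 8 in all and at most 12, crops included, and the job is handed in when it is done.

```bash
mkdir -p pics; ls; cat > h.py <<'E'
import numpy as np, cv2
from rig import arm, eoat, kin, cams, order
def cam(n):
    return cams.camera_params(n)
def proj(c,P):
    R=np.array(c["rotation"]);p=(np.atleast_2d(P)-np.array(c["xyz"]))@R
    s=p[:,:2]/p[:,2:];r2=(s**2).sum(1,keepdims=True);s=s*(1+c["k1"]*r2)
    return s*[c["fx"],c["fy"]]+[c["cx"],c["cy"]]
def ray(c,uv,z):
    d=(np.array(uv,float)-[c["cx"],c["cy"]])/[c["fx"],c["fy"]];s=d.copy()
    for _ in range(20): s=d/(1+c["k1"]*(s@s))
    v=np.array(c["rotation"])@np.array([s[0],s[1],1]);o=np.array(c["xyz"])
    return o+v*(z-o[2])/v[2]
def save(n,im): cv2.imwrite("pics/"+n+".png",cv2.cvtColor(im,cv2.COLOR_RGB2BGR))
E
python3 - <<'E'
from h import *
a=cams.capture("top");b=cams.capture("side")
save("top0",a);save("side0",b)
for n in("top","side","wrist"):
    c=cam(n);print(n,{k:np.round(v,3).tolist() for k,v in c.items()})
s=arm.get_state();print(s["clock"],s["tcp_pos"],s["ee_rot"],s["width"],s["contact_force"])
E
```

```text
pics
top {'fx': 391.013, 'fy': 391.013, 'cx': 264.15, 'cy': 189.191, 'k1': -0.042, 'xyz': [0.533, 0.013, 0.883], 'rotation': [-3.035, -0.019, -1.55]}
side {'fx': 386.196, 'fy': 386.196, 'cx': 250.974, 'cy': 182.165, 'k1': 0.0, 'xyz': [0.476, -0.592, 0.779], 'rotation': [-2.404, -0.012, -0.179]}
wrist {'fx': 270.469, 'fy': 270.469, 'cx': 255.66, 'cy': 192.079, 'k1': -0.064, 'xyz': [0.104, 0.671, 0.383], 'rotation': [2.851, 0.003, 1.3]}
0.1 [0.18050376 0.65018225 0.40381871] [3.14146404e+00 1.57599612e-03 1.30001139e+00] 0.0876801332444482 [ 0.29944416 -0.38991403  0.82255549]
```

View pics/top0.png

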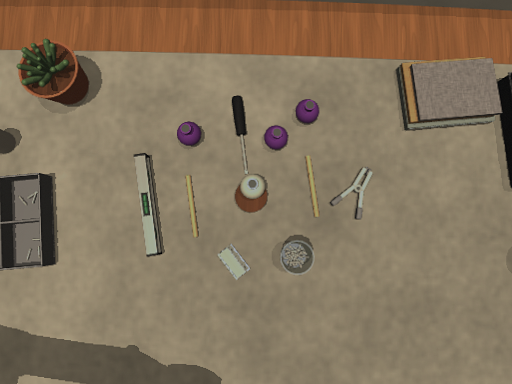

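View pics/side0.png

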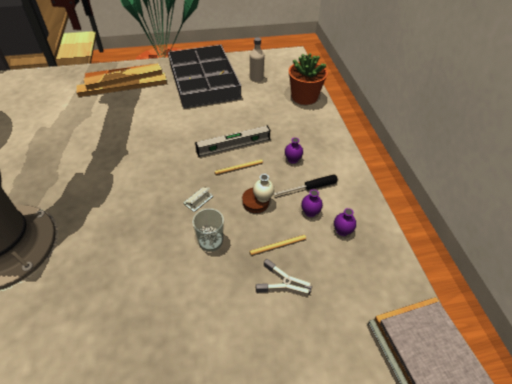

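The top view shows the white vase at (253,186), with the stand centred at about (251,194), so the vase has slid towards +x. Next is a close look from the wrist camera.

```bash
python3 - <<'E'
s=open('h.py').read()
s=s.replace('''    return cams.camera_params(n)''','''    c=dict(cams.camera_params(n));r=np.array(c["rotation"])
    if r.shape==(3,): c["rotation"]=Rotation.from_euler("xyz",r).as_matrix()
    return c''').replace("import numpy as np, cv2","import numpy as np, cv2\nfrom scipy.spatial.transform import Rotation")
open('h.py','w').write(s)
E
python3 - <<'E'
from h import *
c=cam("top")
print("vase",ray(c,(253,186),.06),"stand",ray(c,(251,194),.024))
c2=cam("side");print("side vase",ray(c2,(264,190),.055),"stand",ray(c2,(256,201),.024))
w=cam("wrist");s=arm.get_state();T=Rotation.from_euler("xyz",s["ee_rot"])
print("cam in tool",T.inv().apply(np.array(w["xyz"])-s["tcp_pos"]),(T.inv().as_matrix()@w["rotation"]).round(2).tolist())
E
```

```text
vase [0.62811072 0.02235944 0.06      ] stand [0.61439542 0.02676232 0.024     ]
side vase [0.62809436 0.02147417 0.055     ] stand [0.60728651 0.01501456 0.024     ]
cam in tool [-0.0003814  -0.07909756  0.02076606] [[1.0, 0.0, -0.0], [0.0, 0.96, 0.29], [0.0, -0.29, 0.96]]
```

```bash
python3 - <<'E'
from h import *
eoat.command_gripper(0.0)
print(kin.solve_ik([.69,.022,.36],[np.pi,0,np.pi/2]))
arm.movep([.69,.022,.36],[np.pi,0,np.pi/2])
c=cam("wrist");a=cams.capture("wrist");save("w1",a)
s=arm.get_state();print(s["clock"],s["tcp_pos"],s["ee_rot"],s["width"],s["contact_force"])
np.savez("w1.npz",**{k:c[k] for k in c})
print(proj(c,[[.628,.022,.055],[.614,.026,.024]]))
E
```

```text
[-0.40045914  0.56929061  0.41183364  1.57869076 -0.2519055   1.04650575
  1.65102128]
4.3417 [0.6900132  0.02314762 0.35995501] [-3.14150765e+00 -4.59137221e-04  1.57233057e+00] 0.0002064491429496423 [-0.47109383 -0.07072129  0.21420443]
[[254.92213273 129.01140132]
 [258.56546395 114.67824319]]
```

View pics/w1.png

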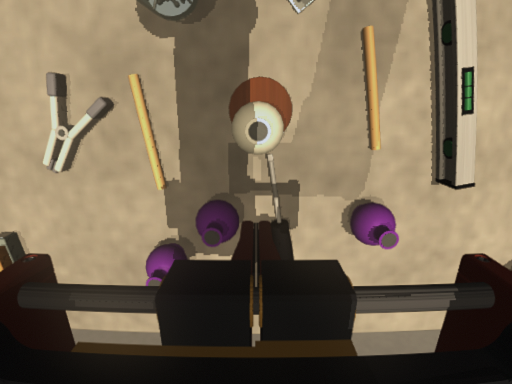

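Wrist picture: vase belly at about (258,129), mouth at (258,131), stand disc centred at about (261,107), and purple look-alikes at (217,222) and (165,262). I'll fit these numerically.

```bash
cat >> h.py <<'E'
from scipy.optimize import least_squares
def circ(P,r):
    P=np.array(P)[:,:2]
    f=lambda q: np.hypot(*(P-q[:2]).T)-r
    o=least_squares(f,P.mean(0),loss="soft_l1",f_scale=.001)
    return o.x,np.sqrt(np.mean(o.fun**2))
def big(m):
    n,l,st,_=cv2.connectedComponentsWithStats(m.astype(np.uint8));return l==1+np.argmax(st[1:,4])
def measure(im,c,roi,rv=.027):
    """stand, vase xy; roi=(c0,r0,c1,r1)"""
    H=cv2.cvtColor(im,cv2.COLOR_RGB2HSV).astype(int);h,s,v=H[...,0],H[...,1],H[...,2]
    R=np.zeros(h.shape,bool);R[roi[1]:roi[3],roi[0]:roi[2]]=1
    br=big(R&((h<12)|(h>172))&(s>110)&(v>25))
    # vase: filled disc found by gradient against brown/sill: low saturation light
    K=np.ones((3,3),np.uint8)
    cs=cv2.findContours(br.astype(np.uint8),0,1)[0][0][:,0]
    hull=cv2.convexHull(cs)[:,0]
    return H,br,hull
E
python3 - <<'E'
from h import *
c=dict(np.load("w1.npz"));im=cv2.cvtColor(cv2.imread("pics/w1.png"),cv2.COLOR_BGR2RGB)
H,br,hull=measure(im,c,(200,60,320,190))
cc=cv2.findContours(br.astype(np.uint8),cv2.RETR_EXTERNAL,cv2.CHAIN_APPROX_NONE)[0][0][:,0]
up=[p for p in cc if p[1]<104]
print("stand",circ([ray(c,p,.024) for p in up],.036))
H2=H[...,:]; print(H[129,225:295:4].tolist()); print(H[100:160:4,258].tolist())
for uv in((217,215),(165,258)): print("purple",ray(c,uv,.031))
print("mouth",ray(c,(258,131),.1),"belly",ray(c,(258,129),.055))
big_=cv2.resize(im[60:180,180:340],None,fx=5,fy=5,interpolation=cv2.INTER_CUBIC);save("w1c",big_)
E
```

```text
stand (array([0.61139714, 0.02799875]), np.float64(0.010516310550026211))
[[19, 82, 103], [18, 81, 104], [21, 77, 119], [21, 77, 145], [21, 75, 160], [21, 70, 181], [21, 63, 77], [21, 59, 69], [21, 60, 115], [21, 58, 123], [20, 61, 122], [108, 20, 230], [37, 32, 218], [34, 50, 216], [21, 74, 190], [16, 101, 121], [19, 78, 182], [19, 77, 179]]
[[10, 163, 130], [21, 69, 207], [36, 43, 218], [41, 23, 218], [37, 35, 216], [109, 19, 226], [21, 59, 113], [19, 58, 123], [21, 59, 121], [21, 60, 123], [20, 34, 135], [42, 12, 205], [25, 61, 210], [21, 75, 166], [19, 78, 156]]
purple [ 0.7321769 -0.0243681  0.031    ]
purple [ 0.79236526 -0.09474324  0.031     ]
mouth [0.62697199 0.02480402 0.1       ] belly [0.62798388 0.02516583 0.055     ]
```

View pics/w1c.png

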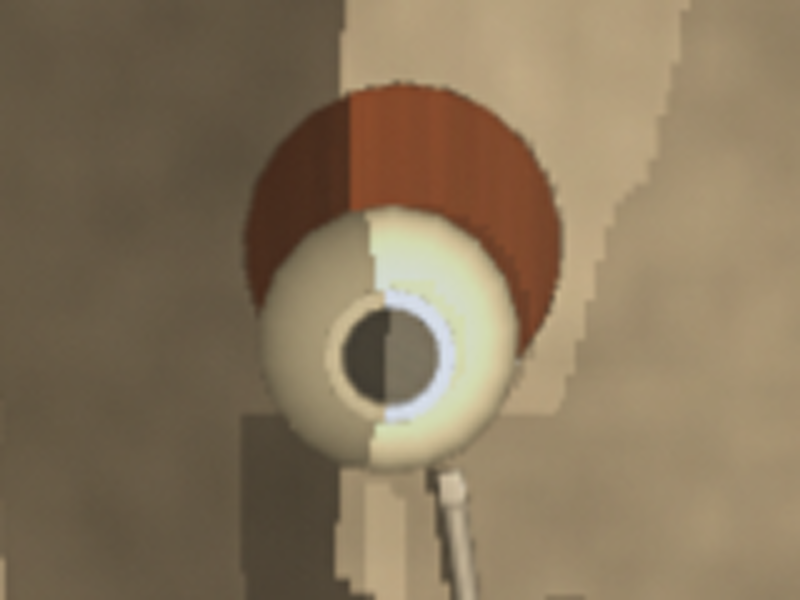

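```bash
python3 - <<'E'
from h import *
c=dict(np.load("w1.npz"))
s=ray(c,(260.3,107.8),.024);b=ray(c,(257.6,127.2),.055)
print(s,b,(b-s)[:2],np.hypot(*(b-s)[:2]), c["xyz"])
print("radii",ray(c,(260.3-31.7,107.8),.024)-s, ray(c,(257.6-25.8,127.2),.055)-b,"lip",ray(c,(180+389/5-.4,60+355/5-.4),.1))
E
```

```text
[0.60651572 0.02791127 0.024     ] [0.62616867 0.02474863 0.055     ] [ 0.01965295 -0.00316264] 0.019905797985592825 [0.61083236 0.0228424  0.33920459]
radii [-1.00099684e-05 -3.54952834e-02  0.00000000e+00] [ 3.59431158e-06 -2.65054142e-02  0.00000000e+00] lip [0.62663157 0.02428259 0.1       ]
```

```bash
cat >> h.py <<'E'
S=np.array([.6065,.0279])
def look(n):
    c=cam("wrist");a=cams.capture("wrist");save(n,a);np.savez(n+".npz",**c)
    s=arm.get_state();print(n,s["clock"],s["tcp_pos"],s["contact_force"])
    p=proj(c,[[*S,.024],[*S,.055]])[0].astype(int);p=np.clip(p,[80,60],[430,320])
    o=p-[80,60];print("crop",o)
    save(n+"c",cv2.resize(a[o[1]:o[1]+120,o[0]:o[0]+160],None,fx=5,fy=5,interpolation=cv2.INTER_CUBIC))
E
python3 - <<'E'
from h import *
d=np.array([-.987,.159]);V=np.array([.6264,.0246]);yaw=np.arctan2(.987,.159);Z=.222
P=V-d*.056
arm.movep([*P,.33],[np.pi,0,yaw])
arm.movel([*P,Z])
T=S-d*(.037+.006)
f=arm.movel([*T,Z],max_speed=.02,force_limit=6);print(f)
look("w2")
E
```

```text
False
w2 7.325 [0.6489866  0.02104465 0.22195112] [ 0.07307598 -0.47812909  0.24990205]
crop [176 107]
```

View pics/w2.png

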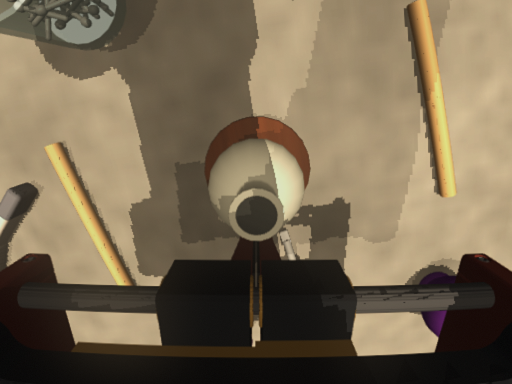

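The vase is still upright and has moved in most of the way. Belly spans columns 207–306, and the stand's top edge is at row 116. I'll back off, raise, and measure from overhead.

```bash
python3 - <<'E'
from h import *
d=np.array([-.987,.159]);p=arm.get_state()["tcp_pos"]
q=p[:2]-d*.02
arm.movel([*q,p[2]],max_speed=.05);arm.movel([*q,.34]);arm.wait(.2)
look("w3")
E
```

```text
w3 9.0583 [0.66853278 0.01787425 0.33906277] [ 0.06385    -0.72092788 -0.66328409]
crop [176  68]
```

View pics/w3c.png

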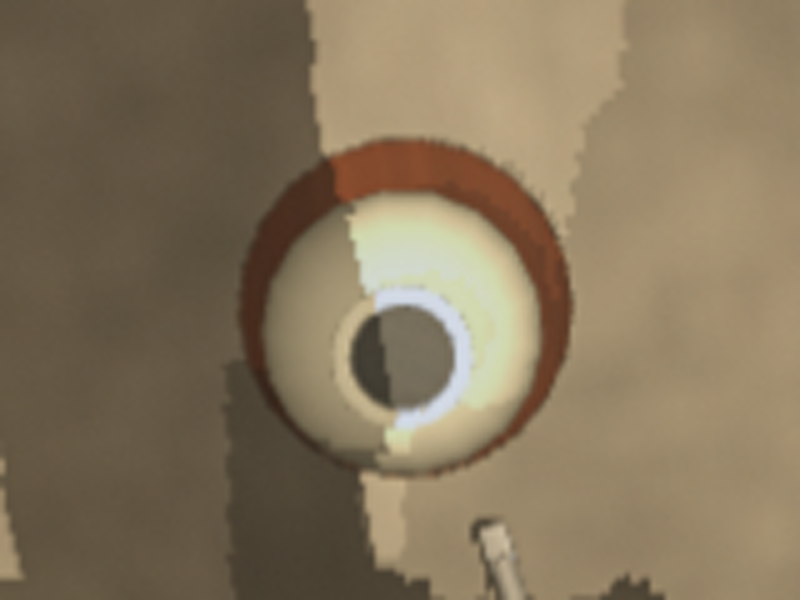

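```bash
python3 - <<'E'
from h import *
c=dict(np.load("w3.npz"))
f=lambda u,v:(176+u/5-.4,68+v/5-.4)
s=ray(c,f(406,305),.024);b=ray(c,f(401.5,331),.055);l=ray(c,f(403,357),.1)
print(s,b,l,(b-s)[:2],(l-s)[:2],c["xyz"])
E
```

```text
[0.60703849 0.02815685 0.024     ] [0.60995585 0.02674305 0.055     ] [0.61066051 0.02691068 0.1       ] [ 0.00291736 -0.0014138 ] [ 0.00362201 -0.00124618] [0.59024742 0.03014707 0.31826644]
```

```bash
python3 - <<'E'
from h import *
V=np.array([.6102,.0268]);T=np.array([.6069,.0281]);d=(T-V)/np.linalg.norm(T-V)
yaw=np.arctan2(-d[0],-(-d[1])*-1*-1) if 0 else np.arctan2(-d[0],d[1])
print(d,yaw)
P=V-d*.055
arm.movep([*P,.33],[np.pi,0,yaw]);arm.movel([*P,.222])
print(arm.movel([*(T-d*.0394),.222],max_speed=.012,force_limit=6))
print(arm.get_state()["tcp_pos"])
arm.movel([*(T-d*.06),.222],max_speed=.05);arm.movel([*(T-d*.06),.34]);arm.wait(.2)
look("w4")
E
```

```text
[-0.93040839  0.36652452] 1.1955255039389363
False
[0.64358553 0.01363956 0.22197005]
w4 13.6917 [0.66254983 0.00615054 0.33911322] [-0.10361384 -0.05786177  0.50063184]
crop [176  70]
```

View pics/w4c.png

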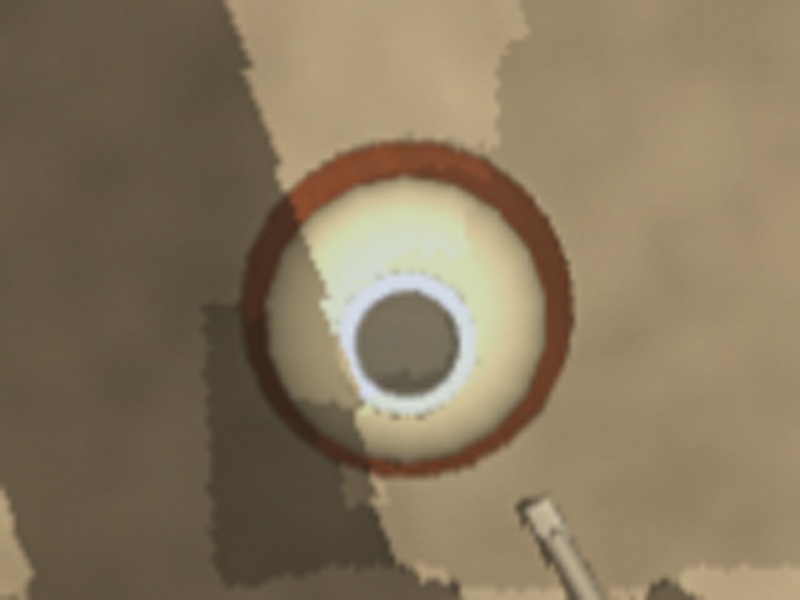

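```bash
python3 - <<'E'
from h import *
c=dict(np.load("w4.npz"))
f=lambda u,v:(176+u/5-.4,70+v/5-.4)
s=ray(c,f(407.5,307.5),.024);b=ray(c,f(406,318.5),.055);l=ray(c,f(407,343),.1)
print(s,b,l,(b-s)[:2],(l-s)[:2],c["xyz"])
# overlay predicted outlines for concentric hypothesis at s
im=cv2.imread("pics/w4c.png");t=np.linspace(0,2*np.pi,100)
o=c["xyz"];
for r,z,ctr in((.036,.024,s),(.0115,.1,s)):
    P=np.c_[ctr[0]+r*np.cos(t),ctr[1]+r*np.sin(t),0*t+z];q=(proj(c,P)-[176,70]+.4)*5
    cv2.polylines(im,[q.round().astype(np.int32)],1,(0,255,0),1)
C=np.array([s[0],s[1],.055]);n=(o-C);D=np.linalg.norm(n);n/=D
R=.027;ce=C+n*R*R/D;rr=R*np.sqrt(1-(R/D)**2);a=np.cross(n,[1,0,0]);a/=np.linalg.norm(a);e=np.cross(n,a)
q=(proj(c,ce+rr*(np.outer(np.cos(t),a)+np.outer(np.sin(t),e)))-[176,70]+.4)*5
cv2.polylines(im,[q.round().astype(np.int32)],1,(0,255,0),1)
cv2.imwrite("pics/w4o.png",im)
E
```

```text
[0.60733894 0.02840021 0.024     ] [0.60720101 0.02804667 0.055     ] [0.60768382 0.02793554 0.1       ] [-0.00013792 -0.00035354] [ 0.00034489 -0.00046467] [0.58873356 0.0347634  0.31827685]
```

View pics/w4o.png

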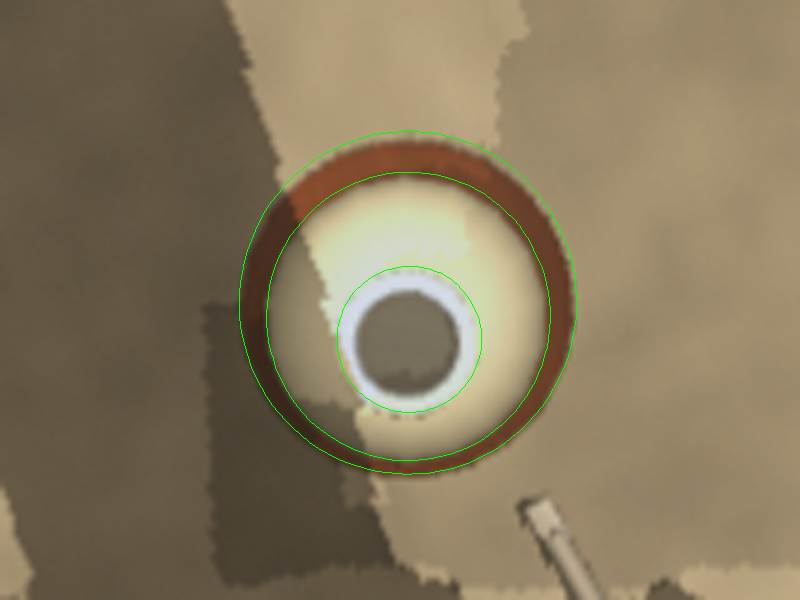

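Vase and stand are concentric to within about 1 mm, the vase is upright, and the stand hasn't moved. I'll take the hand further away and do one last check from the side.

```bash
python3 - <<'E'
from h import *
p=arm.get_state()["tcp_pos"];arm.movel([p[0],p[1],.40])
r=arm.get_state()["ee_rot"];arm.movep([.5,.35,.42],r)
a=cams.capture("top");b=cams.capture("side")
save("end",np.hstack([cv2.resize(a[80:290,120:400],None,fx=1.4,fy=1.4),cv2.resize(b[110:320,180:460],None,fx=1.4,fy=1.4)]))
print(arm.get_state()["clock"])
E
```

```text
15.7583
```

View pics/end.png

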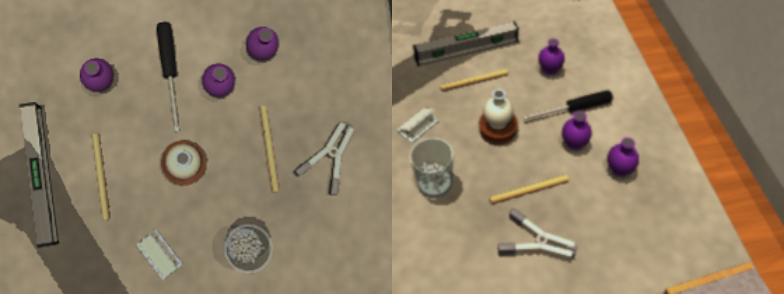

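Both views show the vase upright and centred on the stand, at (183,161) in the top half. Everything else is where it was, so I'm handing in.

```bash
python3 -c "
from h import *
order.job_done();print(arm.get_state()['clock'])"
```

```text
the job is handed in; nothing more can be done
the job is handed in; nothing more can be done
```

The vase is upright and centred on its stand to within about 1 mm. I handed the job in shortly after 15.8 s on the robot's clock, with the gripper well clear.

- **What I did:** With the fingers closed, I nudged the vase at belly height in two slow pushes. The first, of about 16 mm, left it roughly 3.5 mm off centre. After re-measuring from overhead, a second push of about 3.5 mm finished the job.
- **Vase position:** The direct measurement put the vase 0.4 mm off centre. An outline overlay disagreed slightly, suggesting I pushed it about 0.5–0.8 mm too far. Both are within the camera calibration of about 2 mm, so I left it.
- **Stand and surroundings:** The stand's measured position changed by less than 1 mm over the job. The final top and side pictures show the bystanders and the purple look-alikes where they were. The 6 N contact stop never triggered.

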